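# Set the grinder's collar to the long line and start it

## Task

Set the coffee grinder: with a fingertip, push the steel lug on its black dial gently round until the dial's white index mark lines up with the one long line of the scale ring, and only then press the round start button on the grinder's head fully down with a fingertip and let it spring back. Do not pinch the lug or lift the dial, which only rests in its seat, and leave the other things on the counter where they stand.

Things in the scene. Friction and masses are not known exactly. Their poses are not given: they have to be found in the camera images.
- grinder: grey countertop coffee grinder, fixed to the counter; origin on the counter straight under the dial's axis, z up, -x to its front (where chute and start button are). Foot 220 x 150 mm (from 140 mm in front of the axis to 80 mm behind it), head 215 x 150 mm with its flat top 190 mm above the counter.
- collar: the black dial with all that turns with it (0.4 kg), centred on the axis on top of the grinder's head: disc 100 mm across (92 mm over its top edge), its underside 197 mm and its flat top 217 mm above the counter; it carries the lug and the index mark. It is held by its weight only and can be lifted up to 30 mm (that is a fault). Origin on the axis at its underside; its axes stay parallel to the grinder's and do not turn with the dial.
- dial (a joint): turn of the dial about the vertical axis, rad, counter-clockwise from above positive; at 0 the index mark points to the grinder's +x (rear). Free both ways from -6 to 6 rad, no detents and no spring; about 0.12 N m of friction (3 N at the lug) that grows a little with speed; it stays where it is left.
- dial_center (a point): centre of the dial's flat top, on its axis, 217 mm above the counter
- index_mark (a point): where the dial's index mark (white radial line 3 mm wide, on the dial's top and down its edge) points on the scale ring: 55 mm from the axis, at the ring's top, 197 mm above the counter; turns with the dial, exactly opposite the lug
- lug_top (a point): top of the upright steel lug, a round pin 10 mm across standing 31 mm (to its top) above the dial's flat top, 40 mm from the axis, opposite the index mark; its top is 248 mm above the counter. It is polished and slippery (friction about 0.15). Push it sideways at any height from either side, best with a flat side of the finger kept square to its path.
- long_line (a point): the target: point on the one long, thick black line (21 x 5 mm, 52 to 73 mm from the axis; the other 23 lines are 6 mm long and thin) of the bright metal scale ring, 148 mm across, which lies fixed around the dial with its top 196 mm above the counter. The point lies 55 mm from the axis, so it coincides with index_mark when the two line up.
- start_button_top (a point): top centre of the round steel start button, 26 mm across, its top 22 mm above the top of the head, in a black housing on the grinder's head, 105 mm in front of the dial's axis; pressed straight down
- start_button (a joint): travel of the start button, m: 0 up, 0.006 fully down, which takes 5 N; springs back
- dose_cup: small open steel cup, 58 mm across and 60 mm high, standing on the grinder's foot under the chute; a bystander, origin at its underside
- tamper: steel tamper standing on its 54 mm disc, 85 mm high, beside the grinder; a bystander, origin at its underside
- brush: cleaning brush with a wooden handle, lying beside the grinder; a bystander, origin at its underside
- bean_jar: clip-top glass jar of dark beans, 90 mm across, 130 mm high; a bystander, origin at its underside
- sugar_jar: clip-top glass jar of sugar, 80 mm across, 110 mm high; a bystander, origin at its underside
- pitcher: steel pitcher with a side handle, 76 mm across, 90 mm high; a bystander, origin at its underside
- spoon: steel spoon lying on the counter; a bystander, origin at its underside

How it is judged:
By the outcome, as a careful person would: the job done as asked, in the order asked, and still so for the second after the job is handed in, with the robot touching nothing.
It also fails if it takes over 67 s, if anything falls off the work surface, if the arm or the gripper's body presses on something with over 40 N, if the wrist force passes 120 N, or if a joint passes its speed limit or range.

## Robot

A 6-joint arm with a two-finger parallel gripper is mounted at the origin on the work surface. World frame = base frame: x ahead of the robot, y to its left, z up, the work surface at z = 0. Lengths are in m, angles in degrees, forces in N, time in s.
With the tool pointing down it reaches from about 0.4 to 0.825 m from the base axis. Payload 7 kg.
Tool frame: the origin (TCP) lies between the finger pads; the fingertips stand ctrl.nose_length ahead of it and the grasp point (between the pads) lies 2 mm behind it (ctrl.nose_length is the distance from the TCP to the fingertips, in m); z points along the fingers, y is the line along which they close (so a half turn about z gives the same grasp; the last joint's range is limited). The gripper opens to 88 mm and grips with 3 to 60 N. Pads are 19 mm wide; open, the fingers measure 130 mm over their backs; the gripper's body (78 mm by 193 mm) begins 47 mm behind the grasp point.
Start: joints at [82.913, 20.546, 0.682, 0, -70.136, -16.507], TCP at [0.27, 0.619, 0.244] pointing down, gripper open.
Joint ranges: [-176.03, 176.03], [-82.01, 121.73], [-58.28, 71.71], [-173.87, 95.51], [-174.79, -0.11], [-173.66, 173.66]. Speed limits (degrees/s): [136.94, 136.94, 172.46, 180, 180, 180].

## Interface

Orientations are given as [roll, pitch, yaw] about the fixed x, y, z axes, in that order (R = Rz(yaw) Ry(pitch) Rx(roll)).
In Python, from plant import ctrl gives the robot as it stands.
- The arm moves only by the tool apply_moves, never from a script. Its argument "commands" is a list of rows, each a list of 3 entries, a list of its own where there are three numbers: the shift along the world's x, y, z in cm, then the turn about the world's z in rad, then the closure, from 0 (fully open) to 1 (shut). In form: [[[x, y, z], turn, jaw], ...]. A call has 1 to 20 rows; each row is the pose to reach, as a shift and turn from the pose commanded when the call began; what a row does not reach only later rows make up. A row lasts 1/12 s, in which the tool goes at most 41.7 mm and 7.16 degrees, less where a joint would pass 70% of its speed; a pose out of reach is approached as far as the arm can. A call with a gripper value outside its range is refused whole. The fingers move at their own pace and stop on an object; the grip force is fixed at half the most. Time passes only in rows, so rows that repeat a pose let the fingers close. It gives the time, the measured TCP pose, the force, the opening and the grip force at its end, in the units of the state.
- ctrl.get_obs(): the state, without advancing time (a new reading comes with each control period).
- ctrl.snapshot(name): name is "scene" or "side" or "wrist"; returns a dict with "img" (400x640x3 uint8, red, green, blue), "fx", "fy", "cx", "cy" (pixels), "dist_coeffs" ([k1, k2, p1, p2, k3] as OpenCV has them; the pictures are not rectified), "T" (4x4, takes a point from camera to world coordinates). Camera axes: x right, y up, looking along -z (the intrinsics and any distortion apply to the point x, -y, -z); pixel columns grow to the right and rows downward; lengths in m; the calibration is good to about 2 mm. A picture is of the moment at which its call begins. There is no depth.
- ctrl.close_job(): hands the job in; it is judged then, once.
Trained networks look in a picture, given as the dict that the camera call returned (one of the last four; its "shot" number tells which), for a name from the list of things; names that differ only in an ending like _2 or _b are one class to them, and where a whole thing is asked for, a point or a joint stands for the part that bears it (a point fixed in the world has none). Each returns a list of dicts, best first, with "score" (0 to 1); they miss things now and then, are a little off and sometimes report something else, mostly with a low value. They report only what shows in the picture. A call takes as long as a camera call.
- ctrl.search_frame(picture, target): "at" ([column, row] in pixels, amid what is visible of it).
- ctrl.spot_point(picture, target): "at" ([column, row] in pixels: a listed point, or the origin of a listed thing).
The state is a dict: "clock": time; "joint_pos": joint angles; "qvel": joint speeds; "tau": joint torques, N m; "tool_pos": TCP position; "orientation": TCP orientation; "force": force on the tool from outside, world axes, zero at the start; "moment": the same for the moment, N m; "opening": finger opening in m; "gripper_force": force on a finger pad.
Only numpy, scipy, OpenCV 4.12 (cv2) and the standard library are available. Lean on these libraries where they do the work, as an engineer would, in place of code of your own. Each camera call takes 0.05 s, during which the arm holds its last target. There are 200 camera calls.

## Working session

There is one attempt and no reset: what is moved stays moved. The work goes in short steps, Python scripts to look and compute and a tool call to move; the robot and the scene stay as the last step left them, time stands still between calls to the robot, and variables do not carry over. Pictures are saved under pics/ and viewed, at most 10 in all, crops included, and the job is handed in when it is done.

Besides the shell and the picture viewer there is one more tool, called by a JSON object that holds its "api" and its "payload". apply_moves: Moves the arm, as the interface text tells. Its arguments: {"type":"object","properties":{"commands":{"type":"array"}},"required":["commands"]}

```bash
mkdir -p pics
cat > h.py <<'E'
import numpy as np,cv2
from plant import ctrl
def ray(s,uv):
    K=np.array([[s['fx'],0,s['cx']],[0,s['fy'],s['cy']],[0,0,1.]])
    p=cv2.undistortPoints(np.array([[uv]],float),K,np.array(s['dist_coeffs'],float))[0,0]
    T=np.array(s['T']);d=T[:3,:3]@np.array([p[0],-p[1],-1.]);return T[:3,3],d/np.linalg.norm(d)
def onz(s,uv,z):
    o,d=ray(s,uv);return o+d*(z-o[2])/d[2]
def px(s,P):
    T=np.array(s['T']);q=T[:3,:3].T@(np.array(P,float)-T[:3,3]);q=q*[1,-1,-1]
    K=np.array([[s['fx'],0,s['cx']],[0,s['fy'],s['cy']],[0,0,1.]])
    return cv2.projectPoints(q.reshape(1,1,3),np.zeros(3),np.zeros(3),K,np.array(s['dist_coeffs'],float))[0][0,0]
Z=dict(dial_center=.217,index_mark=.197,lug_top=.248,long_line=.197,start_button_top=.212)
def look(cam,names=Z,show=True):
    s=ctrl.snapshot(cam)
    for n in names:
        for r in ctrl.spot_point(s,n)[:2]:
            print(cam,n,round(r['score'],2),np.round(r['at'],1),np.round(onz(s,r['at'],Z.get(n,0))*1000,1))
    return s
E
python3 - <<'E'
from h import *
o=ctrl.get_obs();print(o['clock'],o['tool_pos'],o['orientation'],o['opening'],ctrl.nose_length)
ims=[]
for c in ["scene","side","wrist"]:
    s=look(c,list(Z)+['tamper','brush','bean_jar','sugar_jar','pitcher','spoon']);cv2.imwrite(f'pics/{c}0.png',s['img'][:,:,::-1])
E
```

```text
0.0 [0.27001015 0.61812185 0.24260237] [ 1.79903046e+02 -8.25926899e-03 -2.36021484e+01] 0.0878423332057675 0.017
scene dial_center 0.74 [324.4 171.8] [539.7   8.8 217. ]
scene index_mark 0.8 [317.4 190.9] [579.1  35.2 197. ]
scene lug_top 0.97 [320.4 148.5] [519.  -36.8 248. ]
scene long_line 0.87 [343.6 179. ] [504.1  39.6 197. ]
scene long_line 0.64 [320.5 151.2] [491.3 -74.3 197. ]
scene start_button_top 0.42 [348.4 154. ] [450.1 -12.  212. ]
scene tamper 0.7 [380.7 239.9] [437.2 128.2   0. ]
scene tamper 0.23 [320.2 149.9] [ 360.4 -255.9    0. ]
scene bean_jar 0.58 [370.  303.6] [584.2 261.9   0. ]
scene sugar_jar 0.96 [252.5 198.5] [ 639.9 -199.6    0. ]
scene pitcher 0.61 [298.4 163.4] [ 450.9 -244.5    0. ]
scene spoon 0.64 [321.7 175.3] [ 422.8 -161.3    0. ]
scene spoon 0.59 [427.7 258.5] [377.3 245.6   0. ]
side dial_center 0.57 [330.  178.8] [548.3  -2.6 217. ]
side index_mark 0.72 [306.7 175.3] [575.5  46.6 197. ]
side index_mark 0.27 [383.  268.1] [ 362.3 -104.8  197. ]
side lug_top 0.58 [344.2 176.7] [522.6 -29.3 248. ]
side long_line 0.79 [301.6 198. ] [507.8  48.5 197. ]
side start_button_top 0.68 [332.5 221.3] [441.3 -15.2 212. ]
side tamper 0.63 [267.8 283.6] [432.  113.1   0. ]
side brush 0.84 [379.2 267.9] [ 503.4 -130.7    0. ]
side brush 0.39 [329.6 221. ] [632.5  -7.5   0. ]
side bean_jar 0.89 [225. 228.] [576.1 248.9   0. ]
side bean_jar 0.18 [327.7 219.1] [638.4  -2.2  -0. ]
side sugar_jar 0.97 [409.5 226.1] [ 640.5 -210.     0. ]
side pitcher 0.66 [439.4 298. ] [ 439.8 -259.4    0. ]
side pitcher 0.49 [200.9 293.2] [390.1 250.7   0. ]
side spoon 0.83 [201.9 298.5] [378.  244.7   0. ]
```

Run:
```python
import cv2,numpy as np
a=cv2.imread('pics/scene0.png')[90:290,200:460];b=cv2.imread('pics/side0.png')[110:310,180:460]
a=cv2.resize(a,None,fx=1.5,fy=1.5);a=cv2.resize(a,(390,300));b=cv2.resize(b,(410,293));b=cv2.copyMakeBorder(b,0,7,0,0,0)
big=cv2.resize(cv2.imread('pics/scene0.png')[130:215,280:400],(400,283));bs=cv2.resize(cv2.imread('pics/side0.png')[150:250,270:390],(400,333))[:283]
cv2.imwrite('pics/m0.png',np.vstack([np.hstack([a,b]),np.hstack([big,bs])]))
```

```text
(no output)
```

View pics/m0.png

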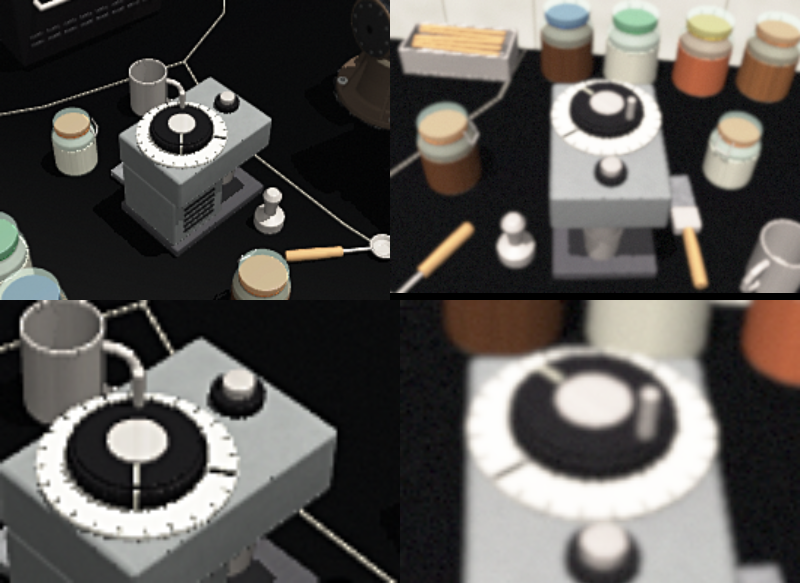

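Seen: the mark faces rear-left, the lug front-right, the long line front-left, so about +85° is needed. I'll close the jaws and go above the grinder for a closer look.

{"api": "apply_moves", "payload": {"commands": [[[0, 0, 4], 0, 1], [[0, 0, 8], 0, 1], [[0, 0, 12], 0, 1], [[2, -4, 15], 0, 1], [[4, -8, 15], 0, 1], [[6, -12, 15], 0, 1], [[8, -16, 15], 0, 1], [[10, -20, 15], 0, 1], [[12, -24, 15], 0, 1], [[14, -28, 15], 0, 1], [[15, -32, 15], 0, 1], [[16, -36, 15], 0, 1], [[17, -40, 15], 0, 1], [[18, -44, 15], 0, 1], [[19, -48, 15], 0, 1], [[20, -52, 15], 0, 1], [[20, -56, 15], 0, 1], [[20, -60, 15], 0, 1], [[20, -62, 15], 0, 1], [[20, -62, 15], 0, 1]]}}

```text
clock: 3.47
tool_pos: [0.4695, -0.0071, 0.3942]
orientation: [180.0, -0.1, -23.9]
force: [0.9, 0.2, -0.2]
opening: 0.0005
gripper_force: 0.0
```

Run:
```python
from h import *
o=ctrl.get_obs();print(o['clock'],o['tool_pos'],o['orientation'],o['opening'],o['joint_pos'],o['force'])
s=look('wrist');print(np.round(s['T'],3));im=s['img'][:,:,::-1]
cv2.imwrite('pics/w1.png',im)
look('scene')
```

```text
3.4667 [ 0.46951539 -0.00708181  0.39418099] [ 1.79969624e+02 -5.70389334e-02 -2.38857089e+01] 0.0005024919413115388 [ 2.32966107e+01 -3.15887161e+00 -8.66374340e+00  6.27759811e-02
 -8.44786453e+01  4.28116341e+01] [ 0.94389587  0.20458172 -0.20620111]
wrist dial_center 0.82 [275.7 116.3] [550.5   3.8 217. ]
wrist index_mark 0.75 [224.5 107.3] [580.3  50.5 197. ]
wrist index_mark 0.25 [336.7 206. ] [435.6 -13.2 197. ]
wrist lug_top 0.96 [319.3 130.8] [522.7 -30.3 248. ]
wrist lug_top 0.61 [275.9 118.2] [5.482e+02 3.000e-01 2.480e+02]
wrist long_line 0.97 [263.  167.3] [508.7  42.7 197. ]
wrist start_button_top 0.75 [335.6 203.1] [443.8 -14.5 212. ]
[[-0.406  0.874  0.268  0.542]
 [-0.914 -0.388 -0.118 -0.038]
 [ 0.001 -0.293  0.956  0.536]
 [ 0.     0.     0.     1.   ]]
scene dial_center 0.92 [322.3 172. ] [544.2   6.4 217. ]
scene index_mark 0.87 [318.5 190.6] [576.4  35.9 197. ]
scene lug_top 0.62 [321.6 147.8] [515.2 -37.2 248. ]
scene long_line 0.79 [345.9 177.6] [496.6  39.  197. ]
scene start_button_top 0.38 [348.  155.4] [454.1  -8.5 212. ]
```

View pics/w1.png

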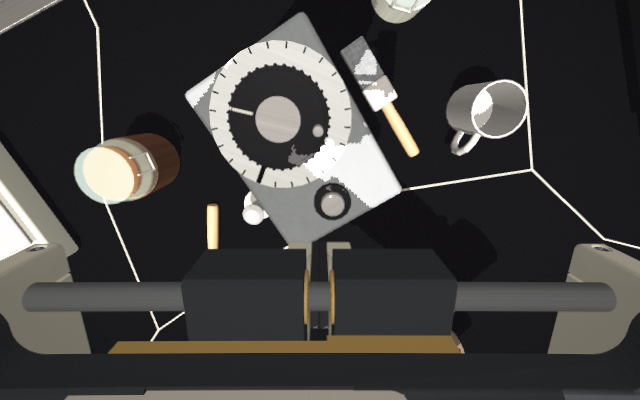

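```bash
cat >> h.py <<'E'
def top(s,z,c,half=.09,n=540):
    g=np.linspace(-half,half,n);X,Y=np.meshgrid(c[0]+g,c[1]-g)   # x right, y up
    P=np.stack([X,Y,np.full_like(X,z)],-1).reshape(-1,3)
    T=np.array(s['T']);q=((P-T[:3,3])@T[:3,:3])*[1,-1,-1]
    K=np.array([[s['fx'],0,s['cx']],[0,s['fy'],s['cy']],[0,0,1.]])
    m=cv2.projectPoints(q,np.zeros(3),np.zeros(3),K,np.array(s['dist_coeffs'],float))[0].reshape(n,n,2).astype(np.float32)
    return cv2.remap(s['img'][:,:,::-1].copy(),m,None,cv2.INTER_CUBIC)
def polar(s,z,c,rs,th):
    R,A=np.meshgrid(rs,th,indexing='ij')
    P=np.stack([c[0]+R*np.cos(A),c[1]+R*np.sin(A),np.full_like(R,z)],-1).reshape(-1,3)
    T=np.array(s['T']);q=((P-T[:3,3])@T[:3,:3])*[1,-1,-1]
    K=np.array([[s['fx'],0,s['cx']],[0,s['fy'],s['cy']],[0,0,1.]])
    m=cv2.projectPoints(q,np.zeros(3),np.zeros(3),K,np.array(s['dist_coeffs'],float))[0].reshape(len(rs),len(th),2).astype(np.float32)
    return cv2.remap(cv2.cvtColor(s['img'],cv2.COLOR_RGB2GRAY),m,None,cv2.INTER_LINEAR).astype(float)
TH=np.radians(np.arange(0,360,.5))
def center(s,c0=(.548,.003)):
    f=lambda c:-np.median(polar(s,.196,c,[.0715,.0725],TH).mean(0)-polar(s,.196,c,[.0755,.0765],TH).mean(0))
    best=min(((f((c0[0]+a,c0[1]+b)),a,b) for a in np.arange(-.01,.0101,.0005) for b in np.arange(-.01,.0101,.0005)))
    return np.array([c0[0]+best[1],c0[1]+best[2]]),best[0]
def angs(s,c):
    L=polar(s,.196,c,np.arange(.061,.070,.001),TH).mean(0); M=polar(s,.217,c,np.arange(.030,.043,.001),TH).mean(0)
    def pk(w,near=6):
        i=np.argmax(w);d=np.degrees(np.angle(np.exp(1j*(TH-TH[i]))));k=abs(d)<near
        v=np.clip(w[k]-w.max()*.4,0,None);return np.degrees(TH[i])+(v*d[k]).sum()/v.sum()
    return pk(np.median(L)-L),pk(M-np.median(M))
E
python3 - <<'E'
from h import *
s=ctrl.snapshot('wrist');c,f=center(s);print(c,f,angs(s,c))
cv2.imwrite('pics/t1.png',np.hstack([cv2.resize(top(s,z,c),(400,400)) for z in(.196,.217)]))
E
```

```text
[0.547  0.0035] -86.25 (np.float64(134.36507459697606), np.float64(52.88489109202816))
```

View pics/t1.png

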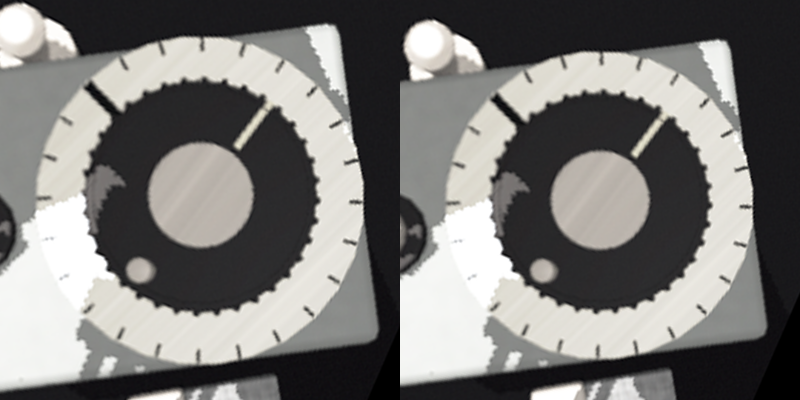

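{"api": "apply_moves", "payload": {"commands": [[[1.5, -0.5, -3], -0.12, 1], [[2.9, -0.9, -6], -0.23, 1], [[2.9, -0.9, -9], -0.23, 1], [[2.9, -0.9, -11], -0.23, 1], [[2.9, -0.9, -11], -0.23, 1], [[2.9, -0.9, -11], -0.23, 1], [[2.9, -0.9, -11], -0.23, 1]]}}

```text
clock: 4.7
tool_pos: [0.5, -0.0103, 0.2853]
orientation: [-179.9, -0.1, -36.7]
force: [0.1, 0.8, 1.0]
opening: 0.0006
gripper_force: 0.0
```

Run:
```python
from h import *
s=ctrl.snapshot('side')
o=ctrl.get_obs();print(o['clock'],o['tool_pos'],o['orientation'],o['force'])
b=ctrl.snapshot('scene')
cv2.imwrite('pics/m2.png',np.hstack([cv2.resize(x,(400,400)) for x in (s['img'][110:250,260:400,::-1],b['img'][90:230,260:400,::-1])]))
```

```text
4.75 [ 0.50015132 -0.01022457  0.28554607] [-1.79882468e+02 -1.19719951e-01 -3.67433610e+01] [-1.35643502 -0.1879853   1.16363978]
```

View pics/m2.png

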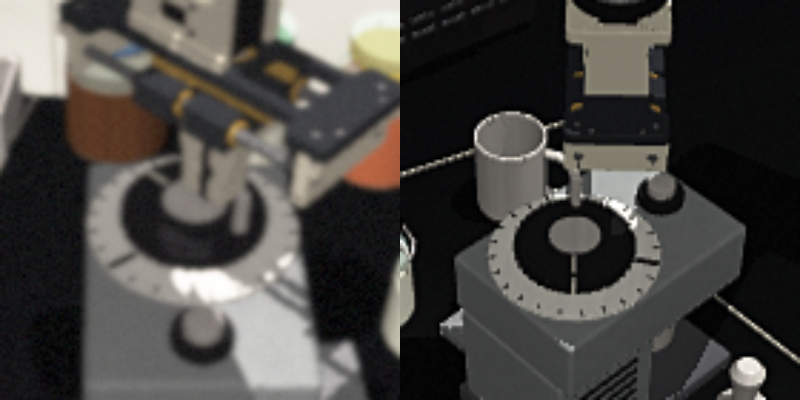

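{"api": "apply_moves", "payload": {"commands": [[[0, 0, -2], 0, 1], [[0, 0, -3.5], 0, 1], [[0, 0, -4.2], 0, 1], [[0, 0, -4.2], 0, 1], [[0, 0, -4.2], 0, 1], [[0, 0, -4.2], 0, 1]]}}

```text
clock: 5.3
tool_pos: [0.4999, -0.0103, 0.2429]
orientation: [-179.9, -0.1, -36.8]
force: [-0.3, -0.5, -0.1]
opening: 0.0007
gripper_force: 0.0
```

```bash
cat > tab.py <<'E'
from h import *
import sys
o=ctrl.get_obs();p=np.array(o['tool_pos'][:2]);y=o['orientation'][2];print(o['clock'],o['tool_pos'],y,o['force'])
c=np.array([.547,.0035])
def pose(phi,d):
    a=np.radians(phi);return c+.04*np.array([np.cos(a),np.sin(a)])-d*np.array([-np.sin(a),np.cos(a)])
for a in sys.argv[1:]:
    phi,d=map(float,a.split(','));t=(phi+90-y+180)%360-180
    print(a,np.round((pose(phi,d/1e3)-p)*100,2),round(np.radians(t),3))
E
python3 tab.py 232.9,20 232.9,15 236,14.5 240,14.5 244,14.5 248,14.5 252,14.5 256,14.5 260,14.5 264,14.5 268,14.5 272,14.5 276,14.5 280,14.5 284,14.5 288,14.5
```

```text
5.3 [ 0.49991012 -0.01033914  0.2429056 ] -36.757306379475374 [-0.27805101 -0.51695205 -0.06586664]
232.9,20 [ 0.7 -0.6] -0.006
232.9,15 [ 1.1 -0.9] -0.006
236,14.5 [ 1.27 -1.12] 0.048
240,14.5 [ 1.45 -1.36] 0.118
244,14.5 [ 1.65 -1.58] 0.188
248,14.5 [ 1.87 -1.78] 0.258
252,14.5 [ 2.09 -1.97] 0.327
256,14.5 [ 2.33 -2.15] 0.397
260,14.5 [ 2.59 -2.3 ] 0.467
264,14.5 [ 2.85 -2.44] 0.537
268,14.5 [ 3.12 -2.56] 0.607
272,14.5 [ 3.4  -2.66] 0.676
276,14.5 [ 3.69 -2.75] 0.746
280,14.5 [ 3.98 -2.81] 0.816
284,14.5 [ 4.27 -2.85] 0.886
288,14.5 [ 4.57 -2.87] 0.956
```

{"api": "apply_moves", "payload": {"commands": [[[0.4, -0.3, 0], 0, 1], [[0.7, -0.6, 0], 0, 1], [[0.9, -0.75, 0], 0, 1], [[1.1, -0.9, 0], 0, 1], [[1.18, -1.0, 0], 0.02, 1], [[1.27, -1.12, 0], 0.05, 1], [[1.36, -1.24, 0], 0.08, 1], [[1.45, -1.36, 0], 0.12, 1], [[1.55, -1.47, 0], 0.15, 1], [[1.65, -1.58, 0], 0.19, 1], [[1.76, -1.68, 0], 0.22, 1], [[1.87, -1.78, 0], 0.26, 1]]}}

```text
clock: 6.3
tool_pos: [0.517, -0.0283, 0.2413]
orientation: [180.0, 0.1, -21.7]
force: [-4.1, 2.7, 2.0]
opening: 0.0005
gripper_force: 2.0
```

Run:
```python
from h import *
o=ctrl.get_obs();print(o['tool_pos'],o['orientation'][2],o['force'])
s=ctrl.snapshot('wrist');c,f=center(s);print(c,f,angs(s,np.array([.547,.0035])))
look('scene',['index_mark','lug_top','dial_center']);
cv2.imwrite('pics/t3.png',np.hstack([cv2.resize(x,(400,400)) for x in(top(s,.217,[.547,.0035]),s['img'][:,120:520,::-1])]))
```

```text
[ 0.51697221 -0.02833167  0.24125534] -21.746387436333933 [-4.05778864  2.66138314  2.04684009]
[0.5465 0.0035] -81.5 (np.float64(212.2440122212939), np.float64(65.07132164723141))
scene index_mark 0.75 [327.  189.3] [557.4  44.1 197. ]
scene index_mark 0.47 [345.  179.4] [502.1  42.6 197. ]
scene lug_top 0.7 [318.1 148.8] [524.2 -39.1 248. ]
scene dial_center 0.92 [322.2 174.1] [548.6  12.1 217. ]
```

View pics/t3.png

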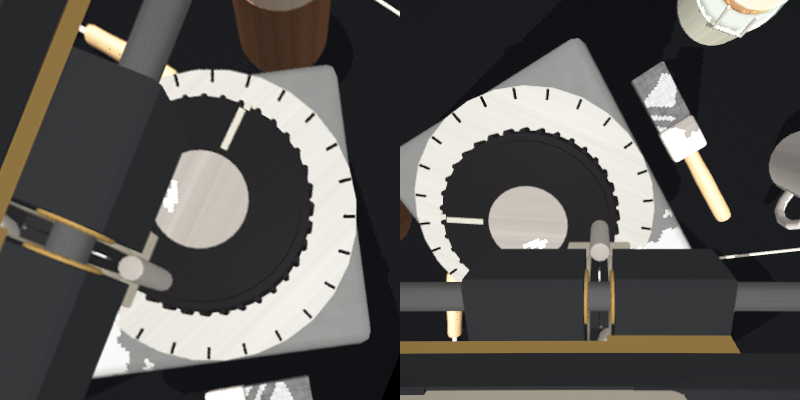

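```bash
sed -i 's/^c=np/p=np.array([.5186,-.0281]);y=-21.9\nc=np/' tab.py; python3 tab.py $(for i in $(seq 251 3 305); do echo $i,14.5; done)
```

```text
6.55 [ 0.51731058 -0.02840457  0.24128396] -21.938086421426902 [-3.29651363  0.44675608  0.20636817]
251,14.5 [ 0.17 -0.15] 0.051
254,14.5 [ 0.34 -0.29] 0.103
257,14.5 [ 0.53 -0.41] 0.155
260,14.5 [ 0.72 -0.53] 0.208
263,14.5 [ 0.91 -0.63] 0.26
266,14.5 [ 1.11 -0.73] 0.312
269,14.5 [ 1.32 -0.81] 0.365
272,14.5 [ 1.53 -0.89] 0.417
275,14.5 [ 1.74 -0.95] 0.469
278,14.5 [ 1.96 -1.  ] 0.522
281,14.5 [ 2.18 -1.04] 0.574
284,14.5 [ 2.4  -1.07] 0.627
287,14.5 [ 2.62 -1.09] 0.679
290,14.5 [ 2.85 -1.09] 0.731
293,14.5 [ 3.07 -1.09] 0.784
296,14.5 [ 3.29 -1.07] 0.836
299,14.5 [ 3.51 -1.04] 0.888
302,14.5 [ 3.73 -1.  ] 0.941
305,14.5 [ 3.95 -0.95] 0.993
```

{"api": "apply_moves", "payload": {"commands": [[[0.17, -0.15, 0], 0.05, 1], [[0.34, -0.29, 0], 0.1, 1], [[0.53, -0.41, 0], 0.155, 1], [[0.72, -0.53, 0], 0.21, 1], [[0.91, -0.63, 0], 0.26, 1], [[1.11, -0.73, 0], 0.31, 1], [[1.32, -0.81, 0], 0.365, 1], [[1.53, -0.89, 0], 0.42, 1], [[1.74, -0.95, 0], 0.47, 1], [[1.96, -1.0, 0], 0.52, 1], [[2.18, -1.04, 0], 0.575, 1], [[2.4, -1.07, 0], 0.63, 1], [[2.62, -1.09, 0], 0.68, 1], [[2.85, -1.09, 0], 0.73, 1], [[3.07, -1.09, 0], 0.785, 1], [[3.29, -1.07, 0], 0.835, 1], [[3.51, -1.04, 0], 0.89, 1], [[3.73, -1.0, 0], 0.94, 1], [[3.73, -1.0, 0], 0.94, 1]]}}

```text
clock: 8.13
tool_pos: [0.555, -0.0392, 0.2413]
orientation: [180.0, 0.1, 32.1]
force: [-1.3, -3.7, -0.7]
opening: 0.0002
gripper_force: 1.9
```

Run:
```python
from h import *
s=ctrl.snapshot('wrist');c,f=center(s);print(c,f,angs(s,np.array([.547,.0035])))
o=ctrl.get_obs();print(o['tool_pos'],o['orientation'],o['force'])
b=look('scene',['index_mark','long_line']);
cv2.imwrite('pics/t4.png',np.hstack([cv2.resize(x,(400,400)) for x in(top(s,.217,[.547,.0035]),top(b,.196,[.547,.0035]))]))
print(angs(b,[.547,.0035]))
```

```text
[0.547  0.0035] -75.0 (np.float64(134.54460759013682), np.float64(121.1775849884978))
[ 0.55502959 -0.03900699  0.2413141 ] [1.79968987e+02 7.29221009e-02 3.19090083e+01] [-2.20448287 -2.69855385 -0.92555534]
scene index_mark 0.87 [341.4 180.5] [511.5  40.6 197. ]
scene index_mark 0.39 [429.3 260.1] [503.  335.8 197. ]
scene long_line 0.89 [344.4 182. ] [508.7  48.8 197. ]
scene long_line 0.48 [379.4 243.1] [559.8 240.  197. ]
(np.float64(134.4520713356864), np.float64(121.43519093642078))
```

View pics/t4.png

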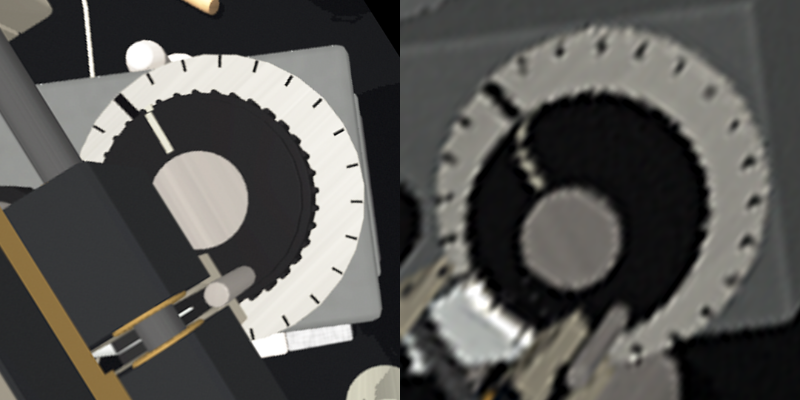

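```bash
sed -i 's/^p=np.*/p=np.array([.5559,-.0381]);y=31.96/' tab.py; python3 tab.py $(for i in $(seq 303 1 318); do echo $i,14.5; done)
```

```text
8.3333 [ 0.55507579 -0.03861328  0.24150786] 31.8909831706001 [-1.65661026 -4.21444255 -1.61805462]
303,14.5 [0.07 0.02] 0.018
304,14.5 [0.14 0.03] 0.036
305,14.5 [0.22 0.05] 0.053
306,14.5 [0.29 0.07] 0.071
307,14.5 [0.36 0.09] 0.088
308,14.5 [0.43 0.12] 0.105
309,14.5 [0.5  0.14] 0.123
310,14.5 [0.57 0.16] 0.14
311,14.5 [0.64 0.19] 0.158
312,14.5 [0.71 0.22] 0.175
313,14.5 [0.78 0.25] 0.193
314,14.5 [0.85 0.28] 0.21
315,14.5 [0.91 0.31] 0.228
316,14.5 [0.98 0.34] 0.245
317,14.5 [1.05 0.37] 0.262
318,14.5 [1.11 0.41] 0.28
```

{"api": "apply_moves", "payload": {"commands": [[[0.14, 0.03, 0], 0.035, 1], [[0.29, 0.07, 0], 0.07, 1], [[0.43, 0.12, 0], 0.105, 1], [[0.5, 0.14, 0], 0.123, 1], [[0.57, 0.16, 0], 0.14, 1], [[0.64, 0.19, 0], 0.158, 1], [[0.71, 0.22, 0], 0.175, 1], [[0.78, 0.25, 0], 0.193, 1], [[0.78, 0.25, 0], 0.193, 1], [[0.78, 0.25, 0], 0.193, 1]]}}

```text
clock: 9.17
tool_pos: [0.5632, -0.0358, 0.2416]
orientation: [180.0, -0.0, 43.0]
force: [-1.5, -4.2, -0.8]
opening: 0.0006
gripper_force: 2.2
```

```bash
cat > m.py <<'E'
from h import *
c=np.array([.547,.0035])
for k in range(2):
    s=ctrl.snapshot('wrist');print(center(s)[0],angs(s,c))
b=ctrl.snapshot('scene');print('scene',angs(b,c))
o=ctrl.get_obs();print(o['clock'],o['tool_pos'],o['orientation'],o['force'])
E
python3 m.py
```

```text
[0.5475 0.004 ] (np.float64(134.61992051347445), np.float64(133.93121847705746))
[0.5475 0.004 ] (np.float64(134.61558609573498), np.float64(133.88259758870993))
scene (np.float64(134.43980046859647), np.float64(281.0406454004161))
9.3167 [ 0.56314049 -0.03579627  0.24167988] [ 1.79980084e+02 -1.88003345e-02  4.30093741e+01] [-0.02225284 -4.32039169 -0.33875627]
```

{"api": "apply_moves", "payload": {"commands": [[[0.02, 0.01, 0], 0.006, 1], [[0.05, 0.02, 0], 0.012, 1], [[0.05, 0.02, 0], 0.012, 1], [[0.05, 0.02, 0], 0.012, 1]]}}

```text
clock: 9.65
tool_pos: [0.5636, -0.0356, 0.2416]
orientation: [180.0, -0.0, 43.7]
force: [0.7, -5.9, -1.8]
opening: 0.0006
gripper_force: 2.4
```

```bash
python3 m.py
```

```text
[0.5475 0.004 ] (np.float64(134.6249676946933), np.float64(134.56108771488732))
[0.547  0.0035] (np.float64(134.61534037773166), np.float64(134.55505336485223))
scene (np.float64(134.45171706427595), np.float64(281.1721892245814))
9.8 [ 0.56358625 -0.035557    0.24164181] [ 1.79988879e+02 -9.89285110e-03  4.37255434e+01] [-0.32663208 -4.28857209 -0.05140679]
```

Aligned to within 0.1°. Back off, rise, and look at it from above.

{"api": "apply_moves", "payload": {"commands": [[[-0.4, -0.4, 0], 0, 1], [[-1.0, -1.0, 0], 0, 1], [[-1.4, -1.4, 0], 0, 1], [[-1.4, -1.4, 0], 0, 1], [[-1.4, -1.4, 2], 0, 1], [[-1.4, -1.4, 5], 0, 1], [[-3, -1, 9], 0, 1], [[-6, 0, 13], -0.1, 1], [[-8, 1, 15], -0.2, 1], [[-8, 2, 15], -0.3, 1], [[-8, 2, 15], -0.4, 1], [[-8, 2, 15], -0.5, 1], [[-8, 2, 15], -0.5, 1], [[-8, 2, 15], -0.5, 1], [[-8, 2, 15], -0.5, 1]]}}

```text
clock: 11.05
tool_pos: [0.4835, -0.0156, 0.3915]
orientation: [-180.0, 0.0, 15.3]
force: [0.5, 0.3, -0.4]
opening: 0.0004
gripper_force: 0.0
```

```bash
python3 m.py
python3 - <<'E'
from h import *
s=look('wrist',['start_button_top','dial_center','index_mark','long_line'])
look('side',['start_button_top']);look('scene',['start_button_top'])
im=np.hstack([cv2.resize(x,(400,400)) for x in(top(s,.196,[.547,.0035]),top(s,.212,[.444,-.0145],.05))])
cv2.circle(im,(600,200),2,(0,0,255),-1);cv2.circle(im,(600,200),52,(0,0,255),1)
cv2.imwrite('pics/t5.png',im)
E
```

```text
[0.547  0.0035] (np.float64(134.43611096984182), np.float64(134.0226216005921))
[0.547  0.0035] (np.float64(134.4226132187051), np.float64(134.0247893098474))
scene (np.float64(134.44061344355015), np.float64(134.37867137274674))
11.2 [ 0.48353642 -0.01565598  0.39137048] [1.79999634e+02 2.17388406e-02 1.51594285e+01] [0.09339972 0.91818211 0.44837091]
wrist start_button_top 0.74 [305.4 221.8] [440.4 -11.  212. ]
wrist start_button_top 0.43 [155.5 171.8] [453.5 151.7 212. ]
wrist dial_center 0.76 [316.8 118.4] [548.5   5.1 217. ]
wrist index_mark 0.67 [268.9 148.5] [504.9  46.  197. ]
wrist long_line 0.85 [272.3 146.4] [508.  43. 197.]
side start_button_top 0.65 [327.2 221.6] [439.4  -5.9 212. ]
scene start_button_top 0.59 [351.6 156.1] [448.3  -1.3 212. ]
```

View pics/t5.png

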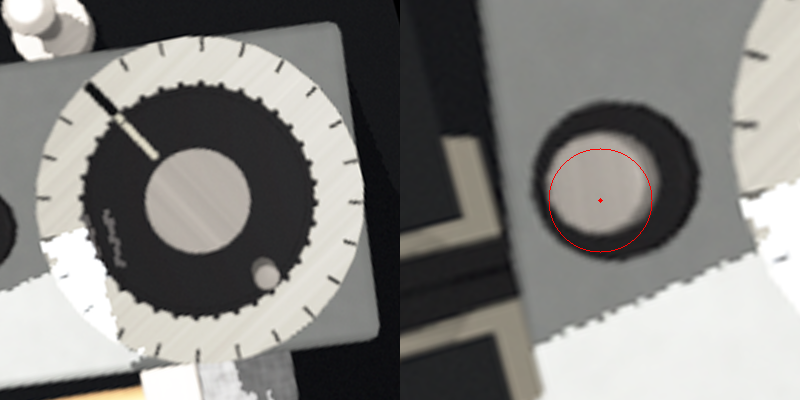

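Mark and long line are collinear (left half, ~(120,118)); the button centre comes out at (443, -10) mm, matching 105 mm in front of the axis. Going over the button.

{"api": "apply_moves", "payload": {"commands": [[[-2, 0.3, 0], 0, 1], [[-4.05, 0.55, -2], 0, 1], [[-4.05, 0.55, -5], 0, 1], [[-4.05, 0.55, -8], 0, 1], [[-4.05, 0.55, -11], 0, 1], [[-4.05, 0.55, -13], 0, 1], [[-4.05, 0.55, -15], 0, 1], [[-4.05, 0.55, -15], 0, 1], [[-4.05, 0.55, -15], 0, 1], [[-4.05, 0.55, -15], 0, 1]]}}

```text
clock: 12.48
tool_pos: [0.4438, -0.0099, 0.2429]
orientation: [180.0, -0.1, 15.1]
force: [1.0, 0.1, 0.2]
opening: -0.0001
gripper_force: 0.0
```

Run:
```python
from h import *
o=ctrl.get_obs();print(o['clock'],o['tool_pos'],o['orientation'],o['force'])
s=ctrl.snapshot('side');b=ctrl.snapshot('scene')
cv2.imwrite('pics/m6.png',np.hstack([cv2.resize(x,(400,400)) for x in (s['img'][150:250,280:380,::-1],b['img'][100:200,290:390,::-1])]))
```

```text
12.4833 [ 0.44375841 -0.00994212  0.24285894] [ 1.79979161e+02 -8.20503486e-02  1.50968575e+01] [1.04947261 0.07822903 0.15717118]
```

View pics/m6.png

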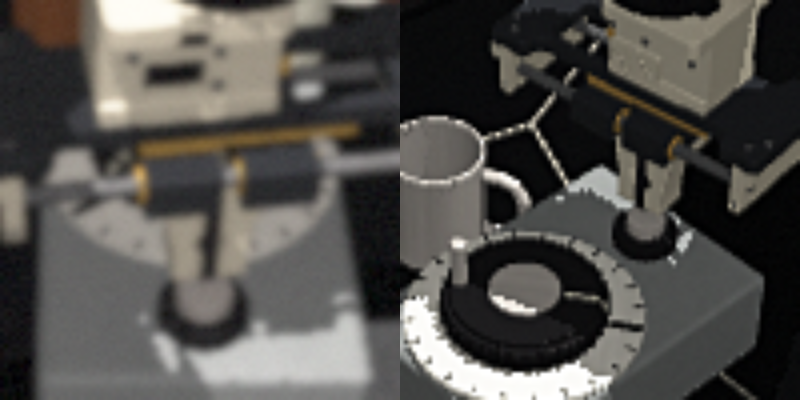

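{"api": "apply_moves", "payload": {"commands": [[[-0.05, 0, -0.7], 0, 1], [[-0.05, 0, -1.2], 0, 1], [[-0.05, 0, -1.4], 0, 1], [[-0.05, 0, -1.6], 0, 1], [[-0.05, 0, -1.7], 0, 1], [[-0.05, 0, -1.7], 0, 1], [[-0.05, 0, -1.7], 0, 1]]}}

```text
clock: 13.17
tool_pos: [0.4425, -0.01, 0.2248]
orientation: [-180.0, -0.0, 15.1]
force: [-1.6, 1.4, 4.2]
opening: 0.0002
gripper_force: 2.0
```

{"api": "apply_moves", "payload": {"commands": [[[0, 0, -0.1], 0, 1], [[0, 0, -0.2], 0, 1], [[0, 0, -0.3], 0, 1], [[0, 0, -0.3], 0, 1], [[0, 0, -0.3], 0, 1]]}}

```text
clock: 13.58
tool_pos: [0.4426, -0.01, 0.223]
orientation: [180.0, -0.1, 15.1]
force: [-8.0, 3.8, 17.9]
opening: 0.0003
gripper_force: 8.8
```

Hard stop at 6 mm, 18 N: the button is fully down. Release and retreat.

{"api": "apply_moves", "payload": {"commands": [[[0, 0, 0.3], 0, 1], [[0, 0, 0.8], 0, 1], [[0, 0, 1.5], 0, 1], [[0, 0, 4], 0, 1], [[0, 0, 8], 0, 1], [[1, 0, 12], 0, 1], [[3, 0, 15], 0, 1], [[4, 0, 17], 0, 1], [[4, 0, 17], 0, 1], [[4, 0, 17], 0, 1], [[4, 0, 17], 0, 1]]}}

```text
clock: 14.5
tool_pos: [0.4818, -0.0102, 0.3905]
orientation: [-180.0, 0.1, 15.1]
force: [-0.5, -0.5, -1.0]
opening: 0.0005
gripper_force: 0.0
```

```bash
python3 m.py
python3 - <<'E'
from h import *
s=ctrl.snapshot('side');b=ctrl.snapshot('wrist')
cv2.imwrite('pics/m7.png',np.hstack([cv2.resize(s['img'][110:310,180:460,::-1],(400,286)),cv2.resize(b['img'][:,:,::-1],(400,286))]))
E
```

```text
[0.547  0.0035] (np.float64(134.4335039330375), np.float64(134.06040900951842))
[0.5465 0.0035] (np.float64(134.44122793670115), np.float64(134.06403248777858))
scene (np.float64(134.44493670886075), np.float64(134.3500954805856))
14.65 [ 0.48169937 -0.01022913  0.39058117] [1.79995750e+02 1.04554058e-01 1.50837914e+01] [-0.93574493 -0.9228634   1.01970687]
```

View pics/m7.png

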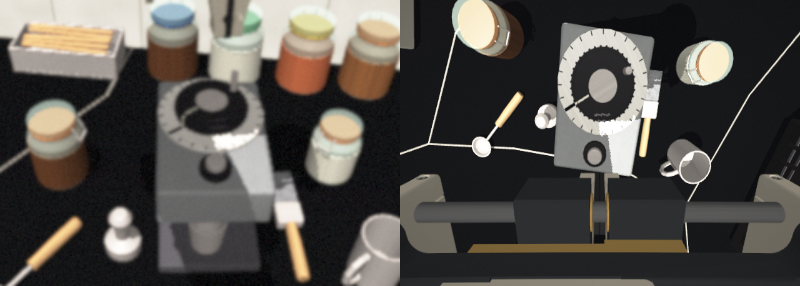

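The dial still lines up, the button is back up, and every bystander stands where it was.

```bash
python3 -c "
from plant import ctrl;print(ctrl.close_job())"
```

```text
the job is handed in; nothing more can be done
None
```

The job is handed in: the dial's mark is within about 0.4° of the long line, the start button was then pressed fully down (about 18 N at its stop) and came back up, and nothing else on the counter was moved, all in about 15 s.

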